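# Lift the rinsed capsule plate out of the ultrasonic bath and close the bath

### The arm

A 6-joint arm with a two-finger parallel gripper is mounted at the origin on the work surface. World frame = base frame: x ahead of the robot, y to its left, z up, the work surface at z = 0. Lengths are in m, angles in rad, forces in N, time in s.
With the tool pointing down it reaches from about 0.35 to 0.775 m from the base axis. Payload 7.3 kg.
Tool frame: the origin (TCP) lies between the finger pads; the fingertips stand 8 mm ahead of it and the grasp point (between the pads) lies 11 mm behind it (robot.nose_length is the distance from the TCP to the fingertips, in m); z points along the fingers, y is the line along which they close (so a half turn about z gives the same grasp; the last joint's range is limited). The gripper opens to 92 mm and grips with 3 to 60 N. Pads are 19 mm wide; open, the fingers measure 130 mm over their backs; the gripper's body (75 mm by 190 mm) begins 47 mm behind the grasp point.
Start: joints at [-1.252, 0.342, 1.524, -0, 1.275, -0.146], TCP at [0.235, -0.469, 0.235] pointing down, gripper open.
Joint ranges: [-2.53, 2.53], [-0.77, 2.02], [0.04, 2.7], [-1, 4.14], [0.28, 2.66], [-3.11, 3.11]. Speed limits (rad/s): [2.57, 2.57, 3.14, 3.14, 3.14, 3.14].

### API

Orientations are given as [roll, pitch, yaw] about the fixed x, y, z axes, in that order (R = Rz(yaw) Ry(pitch) Rx(roll)).
In Python, from cell import robot gives the robot as it stands. The module is installed in compiled form; this text tells all that it offers.
- The arm moves only by the shell command python3 -m jog 'ROWS' [FORCE]. ROWS is JSON, a list that holds one entry, the list of rows, each a list of 5 numbers: the gripper's target within -1 to 1 (fully open at 1, half-way at 0, shut at -1), then the shift along the tool's x, y, z in m, then the turn about the tool's z in rad. A call has 1 to 5 rows; each row is the pose to reach, as a shift and turn from the pose commanded when the call began, along the tool's axes at that moment; what a row does not reach only later rows make up. A row lasts 1/12 s, in which the tool goes at most 41.7 mm and 7.16 degrees, less where a joint would pass 70% of its speed; a pose out of reach is approached as far as the arm can. A call with a gripper value outside its range is refused whole. The fingers move at their own pace and stop on an object; FORCE is the grip in N (left out, the last holds). Time passes only in rows, so rows that repeat a pose let the fingers close. It gives the time, the measured TCP pose, the force, the opening and the grip force at its end, in the units of the state.
- robot.observe(): the state, without advancing time (a new reading comes with each control period).
- robot.read_camera(name): name is "scene" or "top" or "wrist"; returns the picture (384x512x3 uint8, red, green, blue); there is no depth.
- robot.camera_model(name): a dict with "camera_matrix" (3x3 intrinsics, pixels), "position" and "attitude" of the camera in the world; the wrist camera has in their place "mount" (4x4, takes a point from camera to tool coordinates, whose origin is the TCP and whose axes are the flange's). Camera axes: x right, y down, z forward; pixel columns grow to the right and rows downward; lengths in m; the calibration is good to about 2 mm. A picture is of the moment at which its call begins: read the wrist's pose just before it. camera_model takes no time and is no camera call.
- robot.hand_in(): hands the job in; it is judged then, once.
The state is a dict: "time": time; "qpos": joint angles; "qvel": joint speeds; "joint_efforts": joint torques, N m; "tool_pos": TCP position; "tool_rot": TCP orientation; "contact_force": force on the tool from outside, world axes, zero at the start; "torque": the same for the moment, N m; "opening": finger opening in m; "grip_force": force on a finger pad.
Only numpy, scipy, OpenCV 4.12 (cv2) and the standard library are available. Lean on these libraries where they do the work, as an engineer would, in place of code of your own. Each camera call takes 0.05 s, during which the arm holds its last target. There are 200 camera calls.

### The job

The long blue capsule plate has been rinsed and leans in the narrow tank of the small ultrasonic bath: lift its raised edge until it stands upright in the tank so that it drips back there, then draw it up and out without forcing it against the tank, and stand it on end in the free middle slot of the draining rack, lowered and not dropped. Once it stands there by itself, put the steel lid back on the bath, fully home. Leave the small plates in the rack and the other things on the bench where they are.

Things in the scene. Friction and masses are not known exactly. Their poses are not given: they have to be found in the camera images.
- plate_mid (a point): centre of the long blue plate (capsule plate 190 x 84 x 10 mm, 0.18 kg, loose, flat faces dotted with dark holes). z: along the length, lower to upper short edge; y: width; x: thickness, +x the face turned up. At the start it leans 34 degrees off vertical in the bath: lower edge on the tank floor at the back wall, underside on the front rim, the top 69 mm sticking out over the front rim.
- plate_low (a point): middle of that plate's lower short edge, 95 mm below its centre along the plate's z; same axes.
- bath: small ultrasonic bath, white with blue front panel, fixed. Origin: centre of its underside, on the bench. x: front panel to back, z up. Housing 108 (x) x 152 (y) x 140 mm high. On the front a dial 10 mm proud and on the back a drain stub and lead, all well below the rim.
- bath_mouth (a point): centre of the bath's open tank at rim height, 140 mm above the bath's origin; same axes. Tank 76 mm (x) by 116 mm (y), 100 mm deep, straight walls, drained, empty but for the plate. Flat steel rim 16 mm wide at front and back, 18 mm at the sides.
- rack: steel draining rack, fixed. Origin: centre of its underside. Drip tray 130 (x) x 150 mm (y), edge 14 mm high. Four upright wire hoops of 5 mm wire, 69 mm wide along y, tops 86 mm above the origin, at x = -40.5, -13.5, 13.5 and 40.5 mm make three slots, each 22 mm clear. Small plates stand in the two outer slots, their tops 98 mm above the origin.
- rack_slot (a point): the free middle slot: its centre on the tray floor, 6 mm above the rack's origin; rack's axes. The long plate stands here on its lower short edge, width along y (overhanging the hoops a little), thickness along x, leaning against a hoop by up to 9 degrees.
- lid_grip (a point): centre of the black handle bar of the bath's loose steel lid (0.25 kg); z up, y along the bar. The bar is 84 mm long, 12 mm wide (x) and 12 mm high, free of the lid for the middle 60 mm, its underside 23 mm above the lid. At the start the lid lies on the bench, this point 38 mm up. Lid fully home: this point 32 mm above point bath_mouth, bar along the bath's y, either way round.
- lid: the same lid; origin 38 mm below the handle's centre, same axes. Sheet 100 (x) x 140 mm (y), 3 mm thick, its underside 6 mm above the origin; below it a centring lip, 68 x 108 mm over all and 6 mm deep, drops into the tank's mouth with 4 mm play all round.
- small_a_mid (a point): centre of a small blue plate, 84 x 92 x 10 mm, standing in the front (-x) outer slot of the rack; stays there.
- small_b_mid (a point): centre of a small blue plate, 84 x 92 x 10 mm, standing in the back (+x) outer slot of the rack; stays there.
- amber_bottle: bystander: amber glass bottle, 60 mm across, 125 mm high; origin at the centre of its underside.
- capsule_jar: bystander: white jar with blue cap, 68 mm across, 85 mm high; origin at the centre of its underside.
- beaker: bystander: glass beaker, 68 mm across, 90 mm high; origin at the centre of its underside.
- spatula: bystander: white-handled spatula, 170 mm long, lying along its x; origin at its middle, underneath.
- wash_bottle: bystander: white wash bottle with bent red spout, 62 mm across, 166 mm high; origin at the centre of its underside.
Things that resemble listed ones, but are neither listed nor needed, are in the scene too. Leave any green or red look-alike of the bath alone.

How it is judged:
By the outcome, as a careful person would: the job done as asked, in the order asked, and still so for the second after the job is handed in, with the robot touching nothing.
It also fails if it takes over 72 s, if anything falls off the work surface, if the arm or the gripper's body presses on something with over 40 N, if the wrist force passes 120 N, or if a joint passes its speed limit or range.

## Working session

There is one attempt and no reset: what is moved stays moved. The work goes in short steps, Python scripts to look and compute and a shell command to move; the robot and the scene stay as the last step left them, time stands still between calls to the robot, and variables do not carry over. Pictures are saved under pics/ and viewed, at most 10 in all, crops included, and the job is handed in when it is done.

```bash
mkdir -p pics; ls; python3 - <<'E'
from cell import robot
import cv2,numpy as np
for n in("scene","top"):
    im=robot.read_camera(n); cv2.imwrite(f"pics/{n}0.png",im[:,:,::-1])
    m=robot.camera_model(n); print(n,{k:np.round(v,4).tolist() for k,v in m.items()})
m=robot.camera_model("wrist");print({k:np.round(v,4).tolist() for k,v in m.items()})
a=cv2.imread("pics/scene0.png");b=cv2.imread("pics/top0.png")
s=robot.observe();print(s['time'],s['tool_pos'],s['tool_rot'])
cv2.imwrite("pics/s.png",cv2.resize(a,(800,600),interpolation=cv2.INTER_CUBIC));cv2.imwrite("pics/t.png",cv2.resize(b,(800,600),interpolation=cv2.INTER_CUBIC))
E
```

```text
pics
scene {'camera_matrix': [[351.4461, 0.0, 256.6799], [0.0, 351.4461, 189.6659], [0.0, 0.0, 1.0]], 'position': [1.3129, -0.4542, 0.8972], 'attitude': [-2.2907, -0.0121, 1.0476]}
top {'camera_matrix': [[447.932, 0.0, 246.4099], [0.0, 447.932, 192.4386], [0.0, 0.0, 1.0]], 'position': [0.2976, -0.0047, 1.8312], 'attitude': [-3.0001, -0.001, -1.5829]}
{'camera_matrix': [[281.5987, 0.0, 254.7268], [0.0, 281.5987, 192.9055], [0.0, 0.0, 1.0]], 'mount': [[-0.0, -0.9548, -0.2972, 0.0803], [1.0, 0.0005, -0.0016, 0.0014], [0.0017, -0.2972, 0.9548, -0.1507], [0.0, 0.0, 0.0, 1.0]]}
0.1 [ 0.2352376  -0.4689627   0.23414532] [-3.14027992e+00 -1.91018289e-04  4.64793335e-01]
```

View pics/s.png

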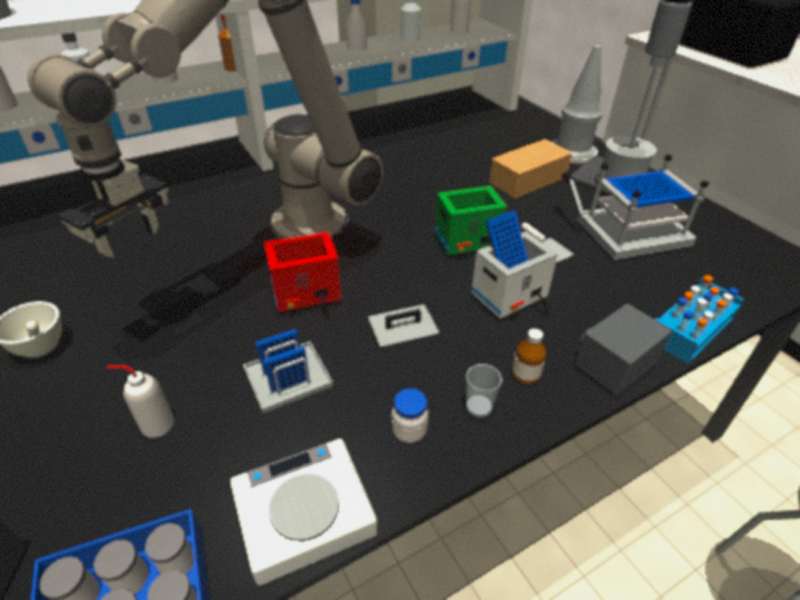

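View pics/t.png

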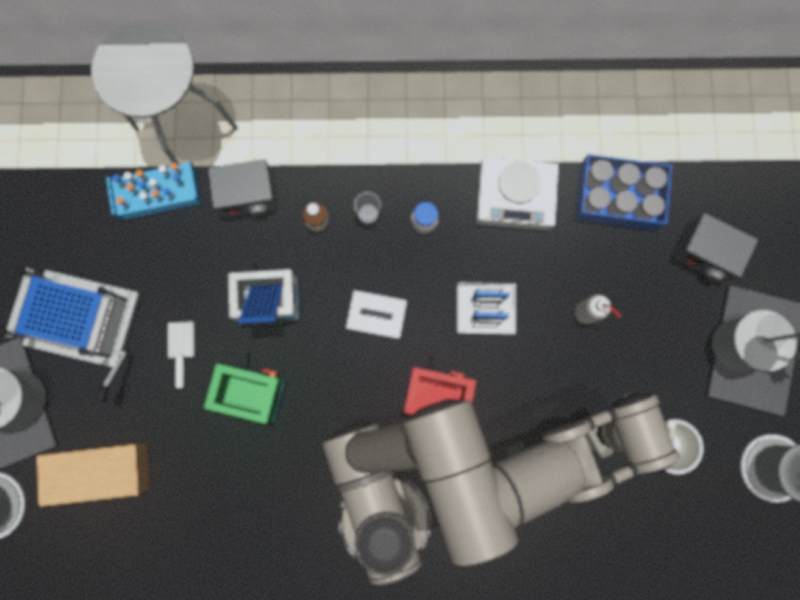

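The scene shows the white bath with the leaning plate at (515,270), the lid at (403,325) and the rack at (287,375). From the top they are at (262,295), (377,314) and (487,308). I'll enlarge the top view of these three.

```bash
cat > h.py <<'E'
from cell import robot
import cv2,numpy as np
from scipy.spatial.transform import Rotation as Ro
def cam(n):
    m=robot.camera_model(n); K=m['camera_matrix']
    if n=='wrist':
        s=robot.observe(); T=np.eye(4); T[:3,:3]=Ro.from_euler('xyz',s['tool_rot']).as_matrix(); T[:3,3]=s['tool_pos']
        T=T@np.array(m['mount']); return np.array(K),T[:3,:3],T[:3,3]
    return np.array(K),Ro.from_euler('xyz',m['attitude']).as_matrix(),np.array(m['position'])
def px2w(c,u,v,z):
    K,R,p=c; d=R@np.linalg.inv(K)@[u,v,1]; return p+d*(z-p[2])/d[2]
def w2px(c,P):
    K,R,p=c; q=K@R.T@(np.asarray(P)-p); return q[:2]/q[2]
E
python3 - <<'E'
from h import *
im=cv2.imread("pics/top0.png")
# rows 165-225, three cols tiles
A=im[160:230,140:205];B=im[160:230,215:270];C=im[160:230,285:340]
f=lambda a:cv2.resize(a,None,fx=8,fy=8,interpolation=cv2.INTER_CUBIC)
print(f(A).shape)
cv2.imwrite("pics/bath.png",f(A)); 
cv2.imwrite("pics/lr.png",np.hstack([cv2.resize(x,None,fx=7,fy=7,interpolation=cv2.INTER_CUBIC) for x in(B,C)]))
c=cam('top')
for n,u,v,z in(("bath",262,295,.14),("lid",377,314,.038),("rack",487,308,.014)):print(n,px2w(c,u/1.5625,v/1.5625,z))
E
```

```text
(560, 520, 3)
bath [0.55612103 0.29105722 0.14      ]
lid [0.51854614 0.0115316  0.038     ]
rack [ 0.53386534 -0.27649491  0.014     ]
```

View pics/bath.png

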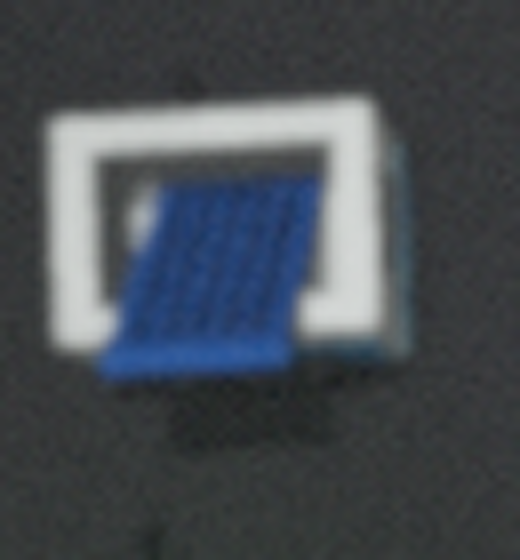

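View pics/lr.png

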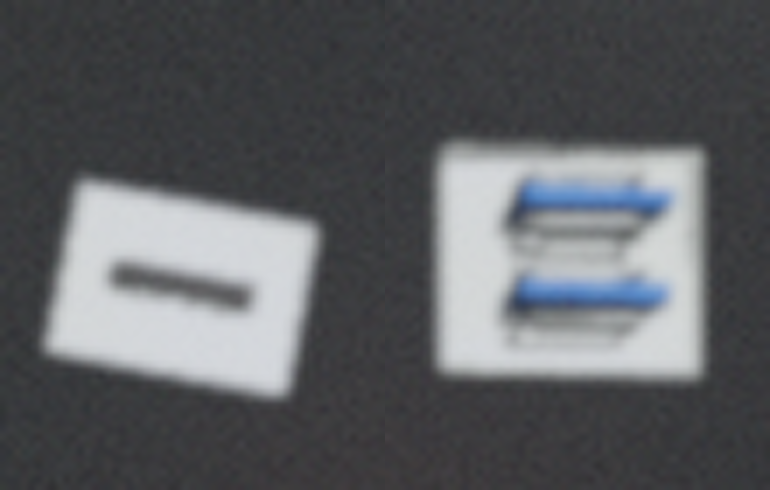

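Read-offs in crop pixels:
- **Bath rim:** (45,117), (378,97), (382,335), (52,352).
- **Plate end strip:** (112,345), (298,342), (290,365), (100,378).
- **Lid:** corners (78,178), (320,225), (290,397), (45,352), with bar ends (110,275) and (253,298).
- **Rack tray:** (438,145), (705,150), (703,378), (438,375).

```bash
python3 - <<'E'
from h import *
c=cam('top')
def g(pts,z,s,ox,oy=160,off=0):
    return np.array([px2w(c,ox+(x-off+.5)/s-.5,oy+(y+.5)/s-.5,z) for x,y in pts])
def rect(n,P):
    m=P.mean(0); ex=(P[0]+P[1]-P[2]-P[3])/2; ey=(P[0]+P[3]-P[1]-P[2])/2
    print(n,m.round(4),"lx",np.linalg.norm(ex).round(4),"ly",np.linalg.norm(ey).round(4),"yaw",np.degrees(np.arctan2(ex[1],ex[0])).round(1),np.degrees(np.arctan2(-ey[0],ey[1])).round(1))
rect("rim",g([(45,117),(378,97),(382,335),(52,352)],.14,8,140))
rect("lid",g([(78,178),(320,225),(290,397),(45,352)],.009,7,215))
print("bar",g([(110,275),(253,298)],.044,7,215).mean(0))
rect("rack",g([(438,145),(705,150),(703,378),(438,375)],.014,7,285,off=385))
print("plate up",g([(112,345),(298,342)],.203,8,140),"low",g([(100,378),(290,365)],.197,8,140))
print("smallB",g([(520,190),(672,196)],.098,7,285,off=385),"A",g([(515,290),(668,297)],.098,7,285,off=385))
E
```

```text
rim [0.5606 0.2962 0.14  ] lx 0.1143 ly 0.1582 yaw 2.1 2.6
lid [0.5234 0.014  0.009 ] lx 0.1037 ly 0.1452 yaw -10.8 -11.5
bar [0.51971089 0.01461319 0.044     ]
rack [ 0.5347 -0.2743  0.014 ] lx 0.1351 ly 0.1555 yaw -2.1 -1.6
plate up [[0.49571359 0.33103282 0.203     ]
 [0.49607161 0.24599348 0.203     ]] low [[0.4812733  0.33751018 0.197     ]
 [0.48622137 0.25048278 0.197     ]]
smallB [[ 0.56439991 -0.23464055  0.098     ]
 [ 0.55998441 -0.31955761  0.098     ]] A [[ 0.50809493 -0.23015178  0.098     ]
 [ 0.50314491 -0.31522118  0.098     ]]
```

```bash
J="python3 -m jog"
$J '[[[1,0.15,-0.05,-0.1,0.425],[1,0.15,-0.05,-0.1,0.425],[1,0.15,-0.05,-0.1,0.425],[1,0.15,-0.05,-0.1,0.425],[1,0.15,-0.05,-0.1,0.425]]]'
$J '[[[1,0.15,-0.14,0,0],[1,0.15,-0.14,0,0],[1,0.15,-0.14,0,0],[1,0.15,-0.14,0,0],[1,0.15,-0.14,0,0]]]'
$J '[[[1,0,-0.2,0,0],[1,0,-0.2,0,0],[1,0,-0.2,0,0],[1,0,-0.2,0,0],[1,0,-0.2,0,0]]]'
$J '[[[1,0,-0.2,0,0],[1,0,-0.2,0,0],[1,0,-0.2,0,0],[1,0,-0.2,0,0],[1,0,-0.2,0,0]]]'
```

```text
time: 0.52
tool_pos: [0.349, -0.3553, 0.3369]
tool_rot: [3.14, -0.002, 0.038]
contact_force: [0.8, -0.7, -0.2]
opening: 0.0918
grip_force: 0.0
time: 0.93
tool_pos: [0.4925, -0.2094, 0.3345]
tool_rot: [-3.141, 0.0, 0.04]
contact_force: [0.6, -0.8, 0.4]
opening: 0.0916
grip_force: 0.0
time: 1.35
tool_pos: [0.4826, -0.0089, 0.3345]
tool_rot: [-3.141, 0.001, 0.041]
contact_force: [1.0, -0.1, -0.8]
opening: 0.0916
grip_force: 0.0
time: 1.77
tool_pos: [0.4745, 0.1909, 0.3344]
tool_rot: [-3.141, 0.001, 0.041]
contact_force: [1.8, 0.1, 0.9]
opening: 0.0917
grip_force: 0.0
```

```bash
J="python3 -m jog"
$J '[[[1,0.03,-0.1,0,0],[1,0.03,-0.1,0,0],[1,0.03,-0.1,0,0],[1,0.03,-0.1,0,0],[1,0.03,-0.1,0,0]]]'
python3 - <<'E'
from h import *
c=cam('wrist'); im=robot.read_camera('wrist')[:,:,::-1]; cv2.imwrite("pics/w1raw.png",im)
np.savez("w1.npz",K=c[0],R=c[1],p=c[2])
cv2.imwrite("pics/w1.png",cv2.resize(im,(800,600),interpolation=cv2.INTER_CUBIC))
print(robot.observe()['tool_pos'])
for P in[(.489,.2915,.2),(.5606,.2962,.14)]:print(w2px(c,P)*1.5625)
E
```

```text
time: 2.18
tool_pos: [0.5011, 0.29, 0.3335]
tool_rot: [3.14, 0.002, 0.042]
contact_force: [-0.9, -0.5, 0.1]
opening: 0.0919
grip_force: 0.0
[0.50110975 0.28897401 0.33397436]
[393.38835246 306.94590396]
[391.67256252 192.73596475]
```

View pics/w1.png

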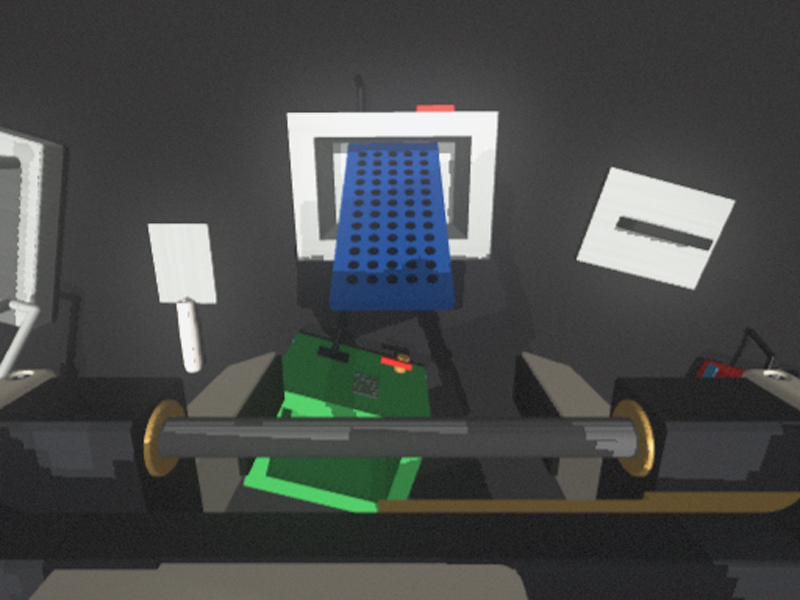

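The wrist view is sharp. The rim corners are at (287,113), (498,112), (491,258) and (301,258). The plate's top end has its face edge at (334,273)–(450,274) and its underside edge at (330,308)–(455,309). The lid corners are at (612,167), (735,200), (695,290) and (577,261), with the bar centre at about (665,232).

```bash
python3 - <<'E'
from h import *
d=np.load("w1.npz"); c=(d['K'],d['R'],d['p'])
g=lambda pts,z:np.array([px2w(c,(x+.5)/1.5625-.5,(y+.5)/1.5625-.5,z) for x,y in pts])
def rect(n,P):
    m=P.mean(0); ex=(P[0]+P[1]-P[2]-P[3])/2; ey=(P[0]+P[3]-P[1]-P[2])/2
    print(n,m.round(4),"lx",np.linalg.norm(ex).round(4),"ly",np.linalg.norm(ey).round(4),"yaw",np.degrees(np.arctan2(ex[1],ex[0])).round(1),np.degrees(np.arctan2(-ey[0],ey[1])).round(1))
rect("rim",g([(287,113),(498,112),(491,258),(301,258)],.14))
rect("lid",g([(612,167),(735,200),(695,290),(577,261)],.009))
print("bar",g([(665,232)],.044))
print("up",g([(334,273),(450,274)],.203).round(4),"lo",g([(330,308),(455,309)],.197).round(4))
E
```

```text
rim [0.5638 0.2945 0.14  ] lx 0.1068 ly 0.1517 yaw 3.7 2.5
lid [0.5244 0.0134 0.009 ] lx 0.1014 ly 0.1395 yaw -10.8 -11.4
bar [[0.5281588  0.02352533 0.044     ]]
up [[0.512  0.3315 0.203 ]
 [0.5145 0.2554 0.203 ]] lo [[0.4856 0.3352 0.197 ]
 [0.4885 0.2493 0.197 ]]
```

```bash
J="python3 -m jog"
$J '[[[1,0.002,-0.003,0.03,0],[1,0.002,-0.003,0.06,0],[1,0.002,-0.003,0.09,0],[1,0.002,-0.003,0.12,0],[1,0.002,-0.003,0.12,0]]]'
$J '[[[1,0,0,0.012,0],[1,0,0,0.024,0],[1,0,0,0.036,0],[1,0,0,0.043,0],[1,0,0,0.043,0]]]'
```

```text
time: 2.65
tool_pos: [0.5005, 0.2895, 0.2092]
tool_rot: [3.137, 0.01, 0.038]
contact_force: [-0.3, -0.0, -1.1]
opening: 0.0919
grip_force: 0.0
time: 3.07
tool_pos: [0.5032, 0.2914, 0.1718]
tool_rot: [3.141, 0.001, 0.039]
contact_force: [-0.7, -0.6, -0.3]
opening: 0.0915
grip_force: 0.0
```

```bash
J="python3 -m jog"
$J '[[[-1,0,0,0,0],[-1,0,0,0,0],[-1,0,0,0,0],[-1,0,0,0,0],[-1,0,0,0,0]]]' 12
python3 - <<'E'
from h import *
im=robot.read_camera('wrist')[:,:,::-1]; cv2.imwrite("pics/w2.png",cv2.resize(im[60:384,130:380],None,fx=1.8,fy=1.8,interpolation=cv2.INTER_CUBIC))
E
```

```text
time: 3.48
tool_pos: [0.5039, 0.2924, 0.1729]
tool_rot: [-3.141, -0.002, 0.04]
contact_force: [-0.2, -2.2, 5.6]
opening: 0.084
grip_force: 11.9
```

View pics/w2.png

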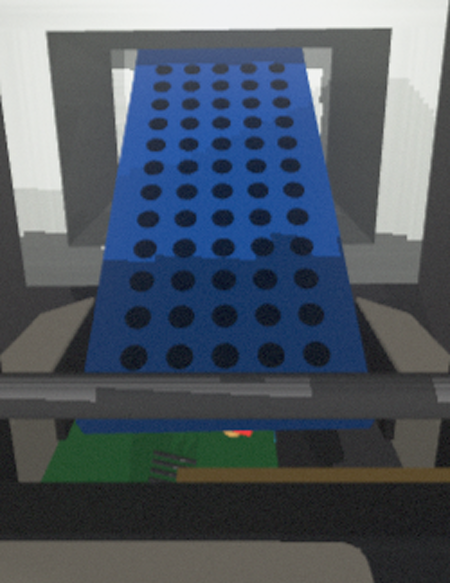

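Gripped at the width: opening is 84 mm and the plate sits squarely between the pads. Now swing the edge up along an arc about the lower edge.

```bash
J="python3 -m jog"
$J '[[[-1,0.007,0,-0.006,0],[-1,0.0145,0,-0.010,0],[-1,0.0225,0,-0.0135,0],[-1,0.0305,0,-0.017,0],[-1,0.0305,0,-0.017,0]]]'
$J '[[[-1,0.008,0,-0.003,0],[-1,0.0165,0,-0.0055,0],[-1,0.025,0,-0.0075,0],[-1,0.0335,0,-0.009,0],[-1,0.0335,0,-0.009,0]]]'
```

```text
time: 3.95
tool_pos: [0.5347, 0.2936, 0.1888]
tool_rot: [-3.141, -0.001, 0.04]
contact_force: [-0.6, 0.7, -1.1]
opening: 0.0841
grip_force: 12.0
time: 4.37
tool_pos: [0.5678, 0.2949, 0.1974]
tool_rot: [-3.142, -0.0, 0.04]
contact_force: [-0.3, -0.7, 1.6]
opening: 0.084
grip_force: 12.0
```

```bash
J="python3 -m jog"
$J '[[[-1,0.007,0,-0.001,0],[-1,0.014,0,-0.002,0],[-1,0.02,0,-0.002,0],[-1,0.02,0,-0.002,0],[-1,0.02,0,-0.002,0]]]'
python3 - <<'E'
from h import *
im=robot.read_camera('scene')[:,:,::-1]
a=cv2.resize(im[95:225,270:400],None,fx=4.4,fy=4.4,interpolation=cv2.INTER_CUBIC)
cv2.imwrite("pics/s3.png",a)
c=cam('scene')
for x,z in[(.5915,.23),(.596,.14)]:
  for y in(.2525,.3365):print((w2px(c,(x,y,z))-[270,95])*4.4)
E
```

```text
time: 4.78
tool_pos: [0.5877, 0.2957, 0.1996]
tool_rot: [3.142, -0.001, 0.04]
contact_force: [0.4, -0.3, -0.6]
opening: 0.0841
grip_force: 12.0
[261.51231463 231.44827158]
[346.04028499 201.82743146]
[248.32742228 327.97703273]
[329.42230622 297.22583494]
```

View pics/s3.png

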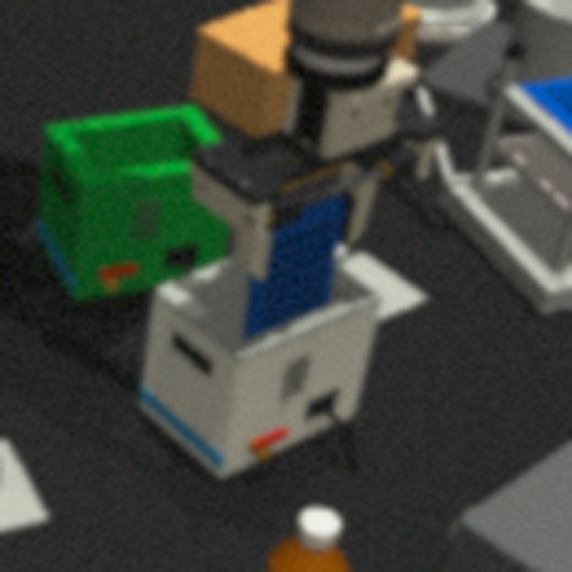

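The plate follows the arc and is about 3° off upright at the back wall, with no contact force. Next I finish to upright, pause so it drips, move clear of the wall and then draw it up.

```bash
J="python3 -m jog"
$J '[[[-1,0.004,0,0,0],[-1,0.007,0,0,0],[-1,0.007,0,0.001,0],[-1,0.007,0,0.001,0],[-1,0.007,0,0.001,0]]]'
$J '[[[-1,0,0,0,0],[-1,0,0,0,0],[-1,0,0,0,0],[-1,0,0,0,0],[-1,0,0,0,0]]]'
$J '[[[-1,0,0,-0.002,0],[-1,0,0,-0.004,0],[-1,-0.005,0,-0.006,0],[-1,-0.012,0,-0.008,0],[-1,-0.02,0,-0.01,0]]]' 20
```

```text
time: 5.25
tool_pos: [0.5948, 0.296, 0.1997]
tool_rot: [-3.141, -0.002, 0.04]
contact_force: [-0.2, -1.0, 4.1]
opening: 0.0838
grip_force: 12.0
time: 5.67
tool_pos: [0.5947, 0.296, 0.1996]
tool_rot: [-3.141, -0.002, 0.04]
contact_force: [0.1, 0.3, 5.5]
opening: 0.0843
grip_force: 12.0
time: 6.08
tool_pos: [0.5734, 0.2951, 0.2083]
tool_rot: [3.141, 0.001, 0.04]
contact_force: [0.2, -0.4, -1.8]
opening: 0.0838
grip_force: 20.0
```

```bash
J="python3 -m jog"
$J '[[[-1,0,0,-0.012,0],[-1,0,0,-0.024,0],[-1,0,0,-0.036,0],[-1,0,0,-0.048,0],[-1,0,0,-0.06,0]]]'
$J '[[[-1,0,0,-0.014,0],[-1,0,0,-0.03,0],[-1,0,0,-0.05,0],[-1,0,0,-0.07,0],[-1,0,0,-0.07,0]]]'
$J '[[[-1,-0.01,0.015,0,0],[-1,-0.02,0.045,0,0],[-1,-0.02,0.08,0,0],[-1,-0.02,0.115,0,0],[-1,-0.02,0.15,0,0]]]'
$J '[[[-1,0,0.036,0,0.02],[-1,0,0.072,0,0.04],[-1,0,0.108,0,0.06],[-1,0,0.144,0,0.075],[-1,0,0.18,0,0.075]]]'
```

```text
time: 6.5
tool_pos: [0.5733, 0.2952, 0.2694]
tool_rot: [3.141, 0.0, 0.04]
contact_force: [0.3, -0.4, -1.8]
opening: 0.0841
grip_force: 20.0
time: 6.92
tool_pos: [0.5745, 0.2957, 0.3434]
tool_rot: [-3.139, -0.007, 0.04]
contact_force: [-0.0, -0.2, -0.9]
opening: 0.0835
grip_force: 20.0
time: 7.33
tool_pos: [0.5589, 0.1435, 0.3375]
tool_rot: [3.141, 0.001, 0.041]
contact_force: [0.9, -0.3, -2.0]
opening: 0.0836
grip_force: 20.0
time: 7.75
tool_pos: [0.5663, -0.0367, 0.3376]
tool_rot: [-3.141, 0.001, -0.036]
contact_force: [0.4, -0.0, -1.0]
opening: 0.0835
grip_force: 20.0
```

```bash
J="python3 -m jog"
$J '[[[-1,-0.01,0.03,0,0],[-1,-0.02,0.06,0,0],[-1,-0.03,0.08,0,0],[-1,-0.03,0.08,0,0],[-1,-0.03,0.08,0,0]]]'
python3 - <<'E'
from h import *
c=cam('wrist'); im=robot.read_camera('wrist')[:,:,::-1]
np.savez("w3.npz",K=c[0],R=c[1],p=c[2])
b=w2px(c,(.535,-.275,.05)); print(b)
x0,y0=int(b[0])-100,max(0,int(b[1])-75); print(x0,y0)
cv2.imwrite("pics/w3.png",cv2.resize(im[y0:y0+150,x0:x0+200],None,fx=4,fy=4,interpolation=cv2.INTER_CUBIC))
s=robot.observe();print(s['tool_pos'],s['tool_rot'])
E
```

```text
time: 8.17
tool_pos: [0.5336, -0.1147, 0.3378]
tool_rot: [-3.141, 0.001, -0.038]
contact_force: [0.5, 0.3, -0.9]
opening: 0.0838
grip_force: 20.0
[356.81977447 154.13379877]
256 79
[ 0.53411897 -0.1138421   0.33803202] [-3.14082272e+00  6.54355901e-04 -3.59237284e-02]
```

View pics/w3.png

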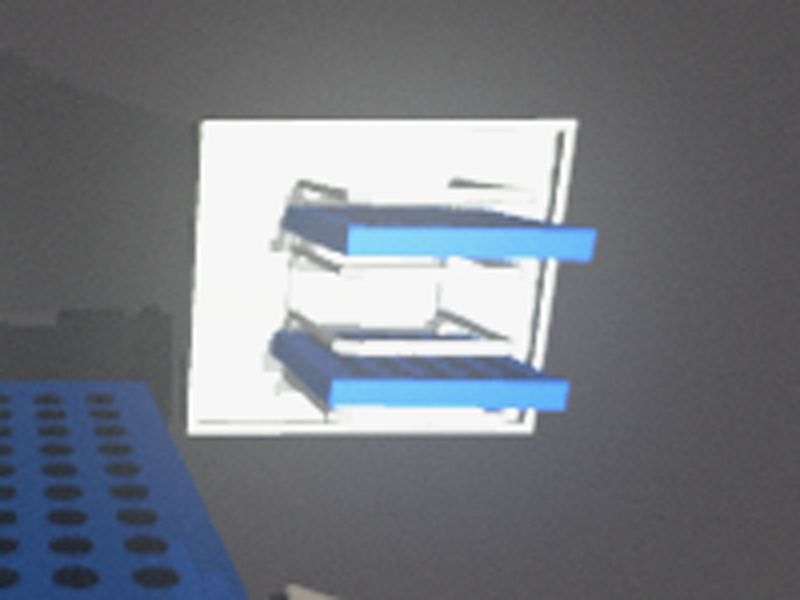

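Tray corners are at (202,120), (578,120), (533,432) and (188,434). The small plates' tops are B at (350,227)–(592,262) and A at (331,381)–(566,411). The free slot lies between them, with the next hoop's top bar at about (335–520,346). The held plate's lower right corner is at (150,382).

```bash
python3 - <<'E'
from h import *
d=np.load("w3.npz"); c=(d['K'],d['R'],d['p'])
g=lambda pts,z:np.array([px2w(c,256+(x+.5)/4-.5,79+(y+.5)/4-.5,z) for x,y in pts])
def rect(n,P):
    m=P.mean(0); ex=(P[0]+P[1]-P[2]-P[3])/2; ey=(P[0]+P[3]-P[1]-P[2])/2
    print(n,m.round(4),"lx",np.linalg.norm(ex).round(4),"ly",np.linalg.norm(ey).round(4),"yaw",np.degrees(np.arctan2(ex[1],ex[0])).round(1),np.degrees(np.arctan2(-ey[0],ey[1])).round(1))
rect("tray",g([(202,120),(578,120),(533,432),(188,434)],.014))
rect("B",g([(350,227),(597,231),(592,262),(346,257)],.098))
rect("A",g([(331,381),(569,381),(566,411),(329,409)],.098))
print("hoop tops",g([(430,346),(430,261)],.086))
print("held corner",g([(150,382)],.178))
E
```

```text
tray [ 0.537  -0.2745  0.014 ] lx 0.1314 ly 0.1512 yaw -1.8 -2.0
B [ 0.5628 -0.2793  0.098 ] lx 0.0103 ly 0.0846 yaw -3.4 -3.2
A [ 0.5095 -0.276   0.098 ] lx 0.0107 ly 0.0847 yaw -0.0 -2.4
hoop tops [[ 0.52512041 -0.27248115  0.086     ]
 [ 0.55588081 -0.27010957  0.086     ]]
held corner [[ 0.5381395  -0.15917829  0.178     ]]
```

```bash
J="python3 -m jog"
$J '[[[-1,0.002,0.03,0,0],[-1,0.004,0.07,0,0],[-1,0.006,0.11,0,0],[-1,0.009,0.145,0,0],[-1,0.009,0.161,0,0]]]'
$J '[[[-1,0,0,0.02,0],[-1,0,0,0.045,0],[-1,0,0,0.06,0],[-1,0,0,0.065,0],[-1,0,0,0.065,0]]]'
```

```text
time: 8.63
tool_pos: [0.5382, -0.278, 0.3374]
tool_rot: [3.141, 0.001, -0.036]
contact_force: [0.5, -0.2, -2.0]
opening: 0.0837
grip_force: 20.0
time: 9.05
tool_pos: [0.5379, -0.2738, 0.2721]
tool_rot: [-3.14, 0.003, -0.034]
contact_force: [0.9, 0.8, -1.6]
opening: 0.0841
grip_force: 20.0
```

```bash
J="python3 -m jog"
$J '[[[-1,-0.001,0,0.015,0],[-1,-0.001,0,0.03,0],[-1,-0.001,0,0.045,0],[-1,-0.001,0,0.06,0],[-1,-0.001,0,0.07,0]]]'
$J '[[[-1,0,0,0.01,0],[-1,0,0,0.02,0],[-1,0,0,0.025,0],[-1,0,0,0.028,0],[-1,0,0,0.03,0]]]'
```

```text
time: 9.47
tool_pos: [0.5376, -0.2748, 0.2038]
tool_rot: [3.141, -0.001, -0.034]
contact_force: [-0.9, 0.8, -1.5]
opening: 0.084
grip_force: 20.0
time: 9.88
tool_pos: [0.5371, -0.2755, 0.1737]
tool_rot: [3.141, -0.0, -0.035]
contact_force: [0.5, 0.5, -2.1]
opening: 0.0839
grip_force: 20.0
```

```bash
J="python3 -m jog"
$J '[[[-1,0,0,0.002,0],[-1,0,0,0.003,0],[-1,0,0,0.004,0],[-1,0,0,0.005,0],[-1,0,0,0.006,0]]]'
$J '[[[-1,0,0,0.001,0],[-1,0,0,0.0015,0],[-1,0,0,0.0015,0],[-1,0,0,0.0015,0],[-1,0,0,0.0015,0]]]'
```

```text
time: 10.3
tool_pos: [0.537, -0.2755, 0.1679]
tool_rot: [3.141, -0.0, -0.035]
contact_force: [-0.0, 0.4, -1.3]
opening: 0.0839
grip_force: 20.0
time: 10.72
tool_pos: [0.537, -0.2755, 0.1663]
tool_rot: [3.141, -0.0, -0.035]
contact_force: [-0.3, -0.3, -0.5]
opening: 0.0837
grip_force: 20.0
```

```bash
J="python3 -m jog"
$J '[[[-1,0,0,0.001,0],[-1,0,0,0.0015,0],[-1,0,0,0.0015,0],[-1,0,0,0.0015,0],[-1,0,0,0.0015,0]]]' 8
$J '[[[-1,-0.002,0,0,0],[-1,-0.004,0,0,0],[-1,-0.006,0,0,0],[-1,-0.008,0,0,0],[-1,-0.01,0,0.0005,0]]]'
```

```text
time: 11.13
tool_pos: [0.5373, -0.2756, 0.1656]
tool_rot: [3.141, -0.001, -0.035]
contact_force: [-0.6, 1.1, 4.8]
opening: 0.0843
grip_force: 8.0
time: 11.55
tool_pos: [0.5269, -0.2752, 0.1647]
tool_rot: [3.141, -0.001, -0.035]
contact_force: [0.4, 0.1, 7.5]
opening: 0.0844
grip_force: 8.0
```

```bash
J="python3 -m jog"
$J '[[[1,0,0,0,0],[1,0,0,0,0],[1,0,0,0,0],[1,0,0,0,0],[1,0,0,0,0]]]'
$J '[[[1,0,0,-0.01,0],[1,0,0,-0.025,0],[1,0,0,-0.05,0],[1,0,0,-0.075,0],[1,0,0,-0.1,0]]]'
$J '[[[1,0,-0.02,-0.04,0],[1,0,-0.05,-0.06,0],[1,0,-0.08,-0.06,0],[1,0,-0.115,-0.06,0],[1,0,-0.15,-0.06,0.075]]]'
python3 - <<'E'
from h import *
im=robot.read_camera('scene')[:,:,::-1]
a=cv2.resize(im[160:300,120:300],None,fx=4.2,fy=4.2,interpolation=cv2.INTER_CUBIC)
cv2.imwrite("pics/s4.png",a)
E
```

```text
time: 11.97
tool_pos: [0.5268, -0.275, 0.1638]
tool_rot: [-3.141, 0.001, -0.035]
contact_force: [0.3, -0.3, 0.4]
opening: 0.0919
grip_force: 0.0
time: 12.38
tool_pos: [0.5268, -0.275, 0.266]
tool_rot: [3.141, -0.0, -0.035]
contact_force: [1.4, 0.6, -0.0]
opening: 0.0919
grip_force: 0.0
time: 12.8
tool_pos: [0.5321, -0.124, 0.3256]
tool_rot: [3.141, -0.002, -0.111]
contact_force: [1.2, 0.4, -0.3]
opening: 0.0919
grip_force: 0.0
```

View pics/s4.png

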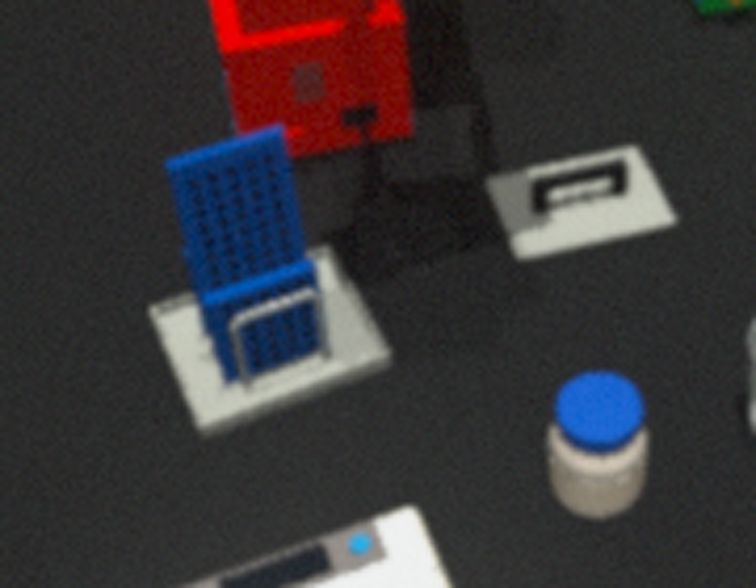

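The plate stands alone in the middle slot, leaning slightly against the front hoop. The small plates and the lid are untouched. Next I take the lid, turning the tool so it closes across the bar.

```bash
J="python3 -m jog"
$J '[[[1,-0.023,-0.135,0,-0.6],[1,-0.023,-0.135,0,-0.6],[1,-0.023,-0.135,0,-0.6],[1,-0.023,-0.135,0,-0.6],[1,-0.023,-0.135,0,-0.6]]]'
$J '[[[1,0,0,0,-0.6],[1,0,0,0,-0.6],[1,0,0,0,-0.6],[1,0,0,0,-0.6],[1,0,0,0,-0.6]]]'
$J '[[[1,0,0,0,-0.288],[1,0,0,0,-0.288],[1,0,0,0,-0.288],[1,0,0,0,-0.288],[1,0,0,0,-0.288]]]'
python3 - <<'E'
from h import *
c=cam('wrist'); im=robot.read_camera('wrist'); cv2.imwrite("pics/w5.png",im[:,:,::-1])
hsv=cv2.cvtColor(im,cv2.COLOR_RGB2HSV)
m=((hsv[...,2]>140)&(hsv[...,1]<50)).astype(np.uint8)
cs,_=cv2.findContours(m,cv2.RETR_EXTERNAL,cv2.CHAIN_APPROX_NONE)
print(w2px(c,(.5244,.0134,.009)))
for k in cs:
    if cv2.contourArea(k)>800:
        W=np.array([px2w(c,*p[0],.009)[:2] for p in k]).astype(np.float32)
        print(cv2.contourArea(k),cv2.boundingRect(k),cv2.minAreaRect(W))
E
```

```text
time: 13.27
tool_pos: [0.5237, 0.0149, 0.3253]
tool_rot: [-3.141, -0.001, 0.501]
contact_force: [0.9, 0.5, -0.0]
opening: 0.092
grip_force: 0.0
time: 13.68
tool_pos: [0.5242, 0.0115, 0.325]
tool_rot: [3.141, -0.0, 1.097]
contact_force: [-0.3, 0.2, 1.0]
opening: 0.092
grip_force: 0.0
time: 14.1
tool_pos: [0.5242, 0.0114, 0.3248]
tool_rot: [3.141, 0.0, 1.376]
contact_force: [0.5, -0.3, 0.1]
opening: 0.0917
grip_force: 0.0
[254.44194779 154.34935897]
6624.0 (19, 360, 319, 24) ((0.26851698756217957, -0.4164623022079468), (0.06470637768507004, 0.6974726915359497), 78.87934875488281)
2278.0 (261, 270, 148, 22) ((0.6286116242408752, -0.2552000880241394), (0.04668939858675003, 0.2831757664680481), 78.86434173583984)
1093.5 (334, 225, 57, 42) ((0.6818255186080933, -0.1941935122013092), (0.04864362254738808, 0.13779735565185547), 34.63783264160156)
1039.0 (120, 225, 56, 42) ((0.3009275794029236, -0.1189051941037178), (0.1359507441520691, 0.048441704362630844), 35.07086181640625)
1088.5 (389, 180, 57, 48) ((0.7793559432029724, -0.1176927387714386), (0.07709412276744843, 0.08334880322217941), 45.28689193725586)
2026.5 (0, 176, 39, 85) ((0.08495486527681351, -0.02866051346063614), (0.16785357892513275, 0.06610478460788727), 63.85661315917969)
7049.5 (223, 89, 82, 119) ((0.5399643778800964, 0.014918126165866852), (0.1952260434627533, 0.1309705674648285), 78.36011505126953)
3238.5 (402, 81, 82, 55) ((0.8339163064956665, 0.032001834362745285), (0.08314994722604752, 0.12541000545024872), 62.68886947631836)
```

```bash
J="python3 -m jog"
$J '[[[1,0.002,0,0.03,0],[1,0.002,0,0.07,0],[1,0.002,0,0.11,0],[1,0.002,0,0.15,0],[1,0.002,0,0.18,0]]]'
$J '[[[1,0,0,0.03,0],[1,0,0,0.06,0],[1,0,0,0.085,0],[1,0,0,0.1,0],[1,0,0,0.11,0]]]'
$J '[[[1,0,0,0.004,0],[1,0,0,0.008,0],[1,0,0,0.008,0],[1,0,0,0.008,0],[1,0,0,0.008,0]]]'
$J '[[[-1,0,0,0,0],[-1,0,0,0,0],[-1,0,0,0,0],[-1,0,0,0,0],[-1,0,0,0,0]]]' 25
$J '[[[-1,0,0,0,0],[-1,0,0,0,0],[-1,0,0,0,0],[-1,0,0,0,0],[-1,0,0,0,0]]]'
```

```text
time: 14.57
tool_pos: [0.5233, 0.0136, 0.1415]
tool_rot: [-3.139, 0.0, 1.377]
contact_force: [1.0, 0.1, -0.4]
opening: 0.0916
grip_force: 0.0
time: 14.98
tool_pos: [0.5237, 0.0135, 0.0323]
tool_rot: [-3.139, 0.0, 1.377]
contact_force: [0.3, 0.3, 0.5]
opening: 0.0919
grip_force: 0.0
time: 15.4
tool_pos: [0.5253, 0.0134, 0.0272]
tool_rot: [3.14, -0.0, 1.378]
contact_force: [0.7, 0.5, -0.4]
opening: 0.0917
grip_force: 0.0
time: 15.82
tool_pos: [0.5246, 0.0135, 0.0263]
tool_rot: [3.141, 0.0, 1.378]
contact_force: [0.3, -0.1, 0.5]
opening: 0.063
grip_force: 0.0
time: 16.23
tool_pos: [0.5246, 0.0135, 0.0262]
tool_rot: [3.142, 0.0, 1.378]
contact_force: [-0.3, 0.2, 0.1]
opening: 0.0297
grip_force: 0.0
```

```bash
J="python3 -m jog"
$J '[[[-1,0,0,0,0],[-1,0,0,0,0],[-1,0,0,0,0],[-1,0,0,0,0],[-1,0,0,0,0]]]' 30
$J '[[[-1,0,0,0,0],[-1,0,0,0,0],[-1,0,0,0,0],[-1,0,0,0,0],[-1,0,0,0,0]]]'
$J '[[[-1,0,0,-0.005,0],[-1,0,0,-0.015,0],[-1,0,0,-0.03,0],[-1,0,0,-0.05,0],[-1,0,0,-0.07,0]]]'
```

```text
time: 16.65
tool_pos: [0.5246, 0.0135, 0.0262]
tool_rot: [3.141, 0.0, 1.378]
contact_force: [-0.3, -0.5, -0.3]
opening: 0.0116
grip_force: 30.0
time: 17.07
tool_pos: [0.5246, 0.0135, 0.0262]
tool_rot: [3.142, 0.0, 1.378]
contact_force: [-0.3, -0.5, -1.1]
opening: 0.0116
grip_force: 30.0
time: 17.48
tool_pos: [0.524, 0.0136, 0.0973]
tool_rot: [-3.14, 0.0, 1.378]
contact_force: [0.1, -0.5, -2.7]
opening: 0.0116
grip_force: 30.0
```

```bash
J="python3 -m jog"
$J '[[[-1,0,0,-0.025,0],[-1,0,0,-0.055,0],[-1,0,0,-0.09,0],[-1,0,0,-0.12,0],[-1,0,0,-0.135,0]]]'
$J '[[[-1,0.03,-0.002,0,-0.04],[-1,0.06,-0.004,0,-0.09],[-1,0.09,-0.006,0,-0.14],[-1,0.12,-0.008,0,-0.19],[-1,0.15,-0.0086,0,-0.237]]]'
$J '[[[-1,0,0,0,0],[-1,0,0,0,0],[-1,0,0,0,0],[-1,0,0,0,0],[-1,0,0,0,0]]]'
```

```text
time: 17.9
tool_pos: [0.5254, 0.0135, 0.2361]
tool_rot: [3.136, -0.0, 1.378]
contact_force: [1.5, -0.3, -2.7]
opening: 0.0115
grip_force: 30.0
time: 18.32
tool_pos: [0.5442, 0.1637, 0.2319]
tool_rot: [-3.141, 0.0, 1.617]
contact_force: [0.0, 0.3, -3.2]
opening: 0.0117
grip_force: 30.0
time: 18.73
tool_pos: [0.5448, 0.1613, 0.2314]
tool_rot: [-3.141, 0.0, 1.613]
contact_force: [-0.0, 0.6, -3.1]
opening: 0.0114
grip_force: 30.0
```

```bash
J="python3 -m jog"
$J '[[[-1,0.03,0.006,0,0],[-1,0.06,0.012,0,0],[-1,0.095,0.018,0,0],[-1,0.125,0.024,0,0],[-1,0.133,0.024,0,0]]]'
$J '[[[-1,0,0,0.015,0],[-1,0,0,0.03,0],[-1,0,0,0.045,0],[-1,0,0,0.055,0],[-1,0,0,0.055,0]]]'
$J '[[[-1,0,0,0,0],[-1,0,0,0,0]]]'
```

```text
time: 19.15
tool_pos: [0.5633, 0.2996, 0.2309]
tool_rot: [3.141, -0.002, 1.616]
contact_force: [-0.5, -0.0, -3.4]
opening: 0.0113
grip_force: 30.0
time: 19.57
tool_pos: [0.562, 0.2948, 0.1737]
tool_rot: [-3.137, 0.002, 1.613]
contact_force: [-0.8, -0.4, -2.9]
opening: 0.012
grip_force: 30.0
time: 19.73
tool_pos: [0.5637, 0.296, 0.1773]
tool_rot: [3.14, -0.0, 1.614]
contact_force: [0.7, -0.4, -2.6]
opening: 0.012
grip_force: 30.0
```

```bash
J="python3 -m jog"
$J '[[[-1,0,0,0.003,0],[-1,0,0,0.006,0],[-1,0,0,0.008,0],[-1,0,0,0.009,0],[-1,0,0,0.01,0]]]'
$J '[[[-1,0,0,0.001,0],[-1,0,0,0.002,0],[-1,0,0,0.003,0],[-1,0,0,0.004,0],[-1,0,0,0.004,0]]]'
```

```text
time: 20.15
tool_pos: [0.563, 0.2963, 0.166]
tool_rot: [-3.141, 0.0, 1.615]
contact_force: [-0.0, -0.6, -3.0]
opening: 0.0118
grip_force: 30.0
time: 20.57
tool_pos: [0.5629, 0.2963, 0.1619]
tool_rot: [-3.141, 0.0, 1.615]
contact_force: [-0.1, 0.3, -3.1]
opening: 0.0119
grip_force: 30.0
```

The lip is below rim height with no contact force, so it has entered the tank mouth. I lower the last bit and release.

```bash
J="python3 -m jog"
$J '[[[-1,0,0,0.0005,0],[-1,0,0,0.001,0],[-1,0,0,0.0015,0],[-1,0,0,0.002,0],[-1,0,0,0.002,0]]]'
```

```text
time: 20.98
tool_pos: [0.5631, 0.2963, 0.1603]
tool_rot: [3.141, 0.0, 1.615]
contact_force: [-0.6, 0.1, -3.0]
opening: 0.0114
grip_force: 30.0
```

```bash
J="python3 -m jog"
$J '[[[-1,0,0,0.0005,0],[-1,0,0,0.001,0],[-1,0,0,0.0015,0],[-1,0,0,0.0015,0],[-1,0,0,0.0015,0]]]'
```

```text
time: 21.4
tool_pos: [0.5631, 0.2963, 0.1602]
tool_rot: [3.14, -0.0, 1.615]
contact_force: [-3.5, -1.3, 6.4]
opening: 0.0119
grip_force: 30.0
```

```bash
J="python3 -m jog"
$J '[[[0,0,0,0,0],[0,0,0,0,0],[0,0,0,0,0],[0,0,0,0,0],[0,0,0,0,0]]]'
$J '[[[0,0,0,0,0],[0,0,0,0,0],[0,0,0,0,0],[0,0,0,0,0],[0,0,0,0,0]]]'
$J '[[[0,0,0,-0.01,0],[0,0,0,-0.03,0],[0,0,0,-0.06,0],[0,0,0,-0.09,0],[0,0,0,-0.12,0]]]'
$J '[[[0,-0.03,0,-0.03,0],[0,-0.06,0,-0.06,0],[0,-0.09,0,-0.06,0],[0,-0.12,0,-0.06,0],[0,-0.15,0,-0.06,0]]]'
$J '[[[0,0,0,0,0],[0,0,0,0,0],[0,0,0,0,0],[0,0,0,0,0],[0,0,0,0,0]]]'
python3 - <<'E'
from h import *
im=robot.read_camera('scene')[:,:,::-1]
cv2.imwrite("pics/s6.png",cv2.resize(im[90:290,130:390],None,fx=3,fy=3,interpolation=cv2.INTER_CUBIC))
E
```

```text
time: 21.82
tool_pos: [0.5631, 0.2963, 0.1585]
tool_rot: [-3.142, 0.0, 1.615]
contact_force: [0.6, -0.3, -0.8]
opening: 0.0404
grip_force: 0.0
time: 22.23
tool_pos: [0.5631, 0.2963, 0.1587]
tool_rot: [3.142, 0.0, 1.615]
contact_force: [-0.1, -0.5, -0.5]
opening: 0.046
grip_force: 0.0
time: 22.65
tool_pos: [0.5628, 0.2962, 0.2809]
tool_rot: [3.141, -0.0, 1.615]
contact_force: [-0.0, 0.3, 0.2]
opening: 0.0458
grip_force: 0.0
time: 23.07
tool_pos: [0.5695, 0.1452, 0.3405]
tool_rot: [3.139, -0.0, 1.615]
contact_force: [0.1, -0.5, -0.4]
opening: 0.0463
grip_force: 0.0
time: 23.48
tool_pos: [0.5695, 0.1476, 0.3387]
tool_rot: [-3.142, -0.0, 1.616]
contact_force: [0.4, 0.6, 0.3]
opening: 0.0459
grip_force: 0.0
```

View pics/s6.png

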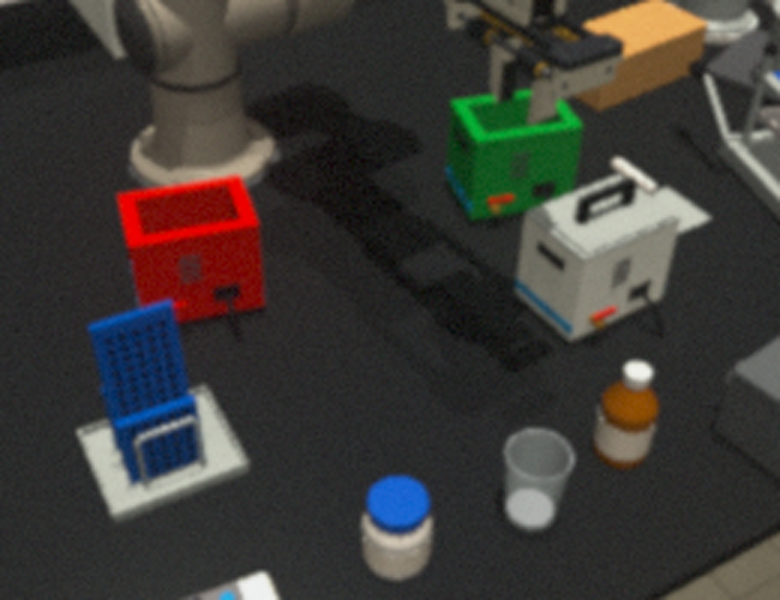

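The lid sits flat on the bath, with its handle at (605,200). The long plate stands in the rack at (140,390), and everything else is undisturbed.

```bash
python3 -c "
from cell import robot
print(robot.hand_in())"
```

```text
the job is handed in; nothing more can be done
None
```

The job is handed in at about 23.5 s: the long plate stands by itself in the middle slot of the rack, the lid is fully home on the bath, and the last picture shows the small plates and the other things in view undisturbed; no verdict came back.

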